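# Take the cassette out of the water filter

## Robot

A 6-joint arm with a two-finger parallel gripper is mounted at the origin on a cart in front of the work surface, level with it; the furniture and walls round the work are solid. World frame = base frame: x ahead of the robot, y to its left, z up, the work surface at z = 0. Lengths are in m, angles in rad, forces in N, time in s.
With the tool pointing down it reaches from about 0.425 to 0.95 m from the base axis. Payload 3.5 kg.
Tool frame: the origin (TCP) lies midway between the tips of the shut fingers; the grasp point (between the pads) lies grasp_offset behind it (grasp_offset is the distance from the TCP to the grasp point, in m); z points along the fingers, y is the direction in which the jaws open and shut (so a half turn about z gives the same grasp; the last joint's range is limited). The gripper opens to 85 mm and grips with 20 to 120 N. Pads are 22 mm wide; open, the fingers measure 114 mm over their backs; the gripper's body (76 mm by 85 mm) begins 54 mm behind the grasp point. The pads swing forward as they close: fully open they stand 13 mm farther back than shut.
Start: joints at [1.015, 0.286, 1.577, -0, 1.279, -0.15], TCP at [0.266, 0.62, 0.231] pointing down, gripper open.
Joint ranges: [-2.77, 2.77], [-0.9, 2.22], [0.21, 2.48], [-1.53, 4.67], [0.24, 2.81], [-2.84, 2.84]. Speed limits (rad/s): [2.79, 2.79, 3.14, 3.14, 3.14, 3.14].

## Interface

Orientations are given as a unit quaternion [x, y, z, w].
In Python, from plant import * gives the robot as it stands.
- The arm moves only by the tool jog_arm, never from a script. Its argument "targets" is text: rows parted by semicolons, each of 7 numbers parted by spaces: the shift along the world's x, y, z in mm, then the turn, a rotation vector about the world's x, y, z in degrees, then the gripper's target within -1 to 1 (fully open at 1, half-way at 0, shut at -1). A call has 1 to 10 rows; each row shifts and turns the pose as measured when the row begins; what a row does not reach is not made up. A row lasts 1/12 s, in which the tool goes at most 41.7 mm and 7.16 degrees, less where a joint would pass 70% of its speed; a pose out of reach is approached as far as the arm can. A call with a gripper value outside its range is refused whole. The fingers move at their own pace and stop on an object; "force" is the grip in N (left out, the last holds). Time passes only in rows, so rows that do not move let the fingers close. It gives the time, the measured TCP pose, the force and the opening at its end, in the units of the state.
- get_state(): the state, without advancing time (a new reading comes with each control period).
- read_camera(name): name is "side" or "top" or "wrist"; returns a dict with "pixels" (400x640x3 uint8, blue, green, red), "mtx" (3x3 intrinsics, pixels), "world_from_camera" (4x4, takes a point from camera to world coordinates). Camera axes: x right, y up, looking along -z (the intrinsics and any distortion apply to the point x, -y, -z); pixel columns grow to the right and rows downward; lengths in m; the calibration is good to about 2 mm. A picture is of the moment at which its call begins. There is no depth.
- sign_off(): hands the job in, once; it reports no verdict.
Trained networks look in a picture, given as the dict that the camera call returned (one of the last four; its "shot" number tells which), for a name from the list of things; names that differ only in an ending like _2 or _b are one class to them, and where a whole thing is asked for, a point or a joint stands for the part that bears it (a point fixed in the world has none). Each returns a list of dicts, best first, with "p" (0 to 1); they miss things now and then, are a little off and sometimes report something else, mostly with a low value. They report only what shows in the picture. A call takes as long as a camera call.
- spot_in(target, picture): "uv" ([column, row] in pixels, amid what is visible of it).
- silhouettes(target, picture): "mask" (400x640 bool, what is visible of it) and "uv" ([column, row] in pixels, amid what is visible of it).
- mark_of(target, picture): "uv" ([column, row] in pixels: a listed point, or the origin of a listed thing).
The state is a dict: "time": time; "qpos": joint angles; "dq": joint speeds; "joint_efforts": joint torques, N m; "eef_pos": TCP position; "tcp_rot": TCP orientation; "contact_force": force on the tool from outside, world axes, zero at the start; "wrist_torque": the same for the moment, N m; "opening": opening from 0.0 (shut) to 1.0 (fully open).
Only numpy, scipy, OpenCV 4.12 (cv2) and the standard library are available. Lean on these libraries where they do the work, as an engineer would, in place of code of your own. Each camera call takes 0.05 s, during which the arm holds its last target.

## Task

The cassette of the countertop water filter is due for changing. Lift the filter's lid out by its bar handle and lay it level across the top of the white bowl, so that it drips into the bowl and not on the worktop; then squeeze the cassette's two side catches together, draw the cassette straight up out of the filter and finish holding it upright by its squeezed catches, wholly above the filter's rim. Do not push the glass, the cup or the lemon about.

Things in the scene. Friction and masses are not known exactly. Their poses are not given: they have to be found in the camera images.
- filter: White countertop water filter, fixed: on low legs a clear tank, above it an open white hopper. 230 mm long (x) x 130 mm wide (y) x 185 mm high; a tap sticks out 50 mm at the -x end. Origin: centre of its footprint on the worktop, z up. Hopper 222 x 122 mm inside, its floor 140 mm and its rim 185 mm above the origin; the cassette sits in the middle of that floor, under the lid.
- lid: Loose white lid, a flat plate 214 (x) x 114 (y) x 7 mm with round corners, about 0.16 kg, dropped into the hopper flush with its rim with 4 mm play; it rests on a 10 mm wide ledge at either end (202 mm free between the ledges). Origin: centre of its flat underside, z up.
- lid_handle (a point): Centre of the bar handle standing on the middle of the lid, half-way up it: 14 mm above the lid's top, 21 mm above its flat underside. The bar is 18 mm thick (x), 60 mm long (y) and 28 mm high. Axes as the lid's.
- cassette: Grey filter cassette, loose, about 0.2 kg, 80 mm high over all; flange 92 (x) x 80 (y) mm lying on the hopper floor, cartridge reaching 45 mm below. Origin: centre of its underside, 65 mm below cassette_tabs. A lug on each catch hooks 3 mm under the floor: with both catches in over 3 mm (better fully in) it comes straight up, 1.5 mm clear all round.
- cassette_tabs (a point): Point midway between the cassette's two catch tabs and half-way up them, 15 mm above the flange's top; 160 mm above the filter's origin when seated. Axes: x is the line along which the catches are squeezed, z up. The tabs are 24 mm wide (y), 5 mm thick, stand 30 mm above the flange and measure 56 mm over their outer faces when free, 44 mm when fully squeezed.
- catch_front (a joint): Travel of the sprung catch on the cassette's -x side (the tap's side): 0 m free, 0.006 m fully squeezed inward. The spring pushes out with 1.4 N when free and 3.5 N when fully in.
- catch_back (a joint): The same for the catch on the cassette's +x side.
- bowl: Round white bowl standing mouth up, loose, 150 mm across the rim and 67 mm high, 0.28 kg. Origin at the centre of its underside.
- glass: Bystander: steel drinking glass, 72 mm across, 95 mm high, loose. Origin at the centre of its underside.
- cup: Bystander: small steel cup, 70 mm across, 62 mm high, loose. Origin at the centre of its underside.
- lemon: Bystander: yellow lemon, 72 mm long, 58 mm high, loose. Origin at the centre of its underside.

How it is judged:
On the way, in this order (a step that is already met when the one before it is completed fails the run):
1. the lid lies level across the bowl and is let go (angle between lid_handle's own z axis and vertical below 0.12 rad and horizontal distance between lid_handle and bowl below 0.06 m and z of lid_handle in the frame of bowl between 0.08 and 0.095 m and contact force between lid and the arm below 0.1 N and contact force between lid and the fingers below 0.1 N and contact force between lid and bowl above 0.5 N), for 0.2 s.
2. both catches are squeezed in while the cassette still sits in the filter (value of joint each of catch_front, catch_back above 0.003 m and z of cassette_tabs in the frame of filter below 0.165 m), for 0.1 s.
At the end, for the whole second after the job is handed in: Cassette held still by its catches, both in over 3 mm, within 0.3 rad of upright, its underside above the filter's rim, touching nothing but the fingers. Lid untouched across the bowl: level within 0.12 rad, 80 to 95 mm up at its handle point, handle within 60 mm of the bowl's centre (all of step 1 and z of cassette_tabs in the frame of filter above 0.252 m and angle between cassette_tabs's own z axis and vertical below 0.3 rad and value of joint each of catch_front, catch_back above 0.003 m and contact force between cassette and the fingers above 1 N and contact force between cassette and filter below 0.1 N and contact force between cassette and lid below 0.1 N and contact force between cassette and bowl below 0.1 N and linear speed of cassette below 0.03 m/s and linear speed of lid below 0.02 m/s); the arm keeps its last pose, push and grip.
It fails at once if the glass is pushed more than 30 mm or knocked over (distance of glass from where it was at the start of the episode above 0.03 m or angle between glass's own z axis and vertical above 0.5 rad).
It fails at once if the cup is pushed more than 30 mm or knocked over (distance of cup from where it was at the start of the episode above 0.03 m or angle between cup's own z axis and vertical above 0.5 rad).
It fails at once if the lemon is pushed more than 30 mm or knocked over (distance of lemon from where it was at the start of the episode above 0.03 m).
It also fails if it takes over 56 s, if anything falls off the work surface, if the arm or the gripper's body presses on something with over 40 N, if the wrist force passes 120 N, or if a joint passes its speed limit or range.

## Working session

There is one attempt and no reset: what is moved stays moved. The work goes in short steps, Python scripts to look and compute and a tool call to move; the robot and the scene stay as the last step left them, time stands still between calls to the robot, and variables do not carry over. Pictures are saved under pics/ and viewed, and the job is handed in when it is done.

Besides the shell and the picture viewer there is one more tool, called after ">>>" as name(argument=value, ...) on one line, values as JSON. jog_arm: Moves the arm, as the interface text tells. Its arguments: {"type":"object","properties":{"targets":{"type":"string"},"force":{"type":"number"}},"required":["targets"]}

```bash
ls; mkdir -p pics; cat > h.py <<'E'
from plant import *
import numpy as np, cv2
def ray(pic,uv):
    K=np.array(pic["mtx"]);T=np.array(pic["world_from_camera"])
    p=np.linalg.inv(K)@np.array([uv[0],uv[1],1.]);d=T[:3,:3]@np.array([p[0],-p[1],-p[2]])
    return T[:3,3],d/np.linalg.norm(d)
def atz(pic,uv,z):
    o,d=ray(pic,uv);return o+d*(z-o[2])/d[2]
def proj(pic,P):
    K=np.array(pic["mtx"]);T=np.array(pic["world_from_camera"])
    c=np.linalg.inv(T)@np.append(P,1);q=K@np.array([c[0],-c[1],-c[2]]);return q[:2]/q[2]
def tri(rs):
    A=np.zeros((3,3));b=np.zeros(3)
    for o,d in rs:
        M=np.eye(3)-np.outer(d,d);A+=M;b+=M@o
    return np.linalg.solve(A,b)
E
python3 - <<'E'
from h import *
np.set_printoptions(precision=4,suppress=True)
s=get_state();print({k:np.round(v,3) for k,v in s.items()})
P={}
for c in ("side","top","wrist"):
    p=read_camera(c);P[c]=p
    cv2.imwrite(f"pics/a_{c}.png",np.array(p["pixels"]))
    print(c,np.array(p["world_from_camera"])[:3,3])
R={}
for n in ("lid_handle","lid","filter","bowl","glass","cup","lemon"):
    for c in P:
        r=mark_of(n,P[c])
        if r: print(n,c,[(np.round(x["uv"],1).tolist(),round(x["p"],2)) for x in r[:2]])
        if r and c!="wrist": R[n,c]=ray(P[c],r[0]["uv"])
    if (n,"side") in R and (n,"top") in R: print("   tri",tri([R[n,"side"],R[n,"top"]]))
E
```

```text
pics
{'time': np.float64(0.0), 'qpos': array([ 1.015,  0.287,  1.578, -0.   ,  1.279, -0.15 ]), 'dq': array([-0.   , -0.001,  0.   , -0.   , -0.002,  0.   ]), 'joint_efforts': array([  0.001, -40.6  , -29.262,  -0.   ,   0.006,  -0.   ]), 'eef_pos': array([0.266, 0.62 , 0.23 ]), 'tcp_rot': array([ 0.201,  0.979, -0.001, -0.   ]), 'contact_force': array([ 0.194,  0.073, -1.088]), 'wrist_torque': array([ 0.011, -0.02 ,  0.013]), 'opening': np.float64(1.0)}
side [0.6213 0.7953 0.6936]
top [0.4318 0.0757 1.2755]
wrist [0.1959 0.6497 0.3746]
lid_handle side [([370.1, 229.7], 0.75), ([370.9, 239.6], 0.74)]
lid_handle top [([241.2, 228.4], 0.8)]
   tri [0.5404 0.263  0.208 ]
lid side [([371.6, 240.4], 0.97)]
lid top [([245.3, 224.5], 0.75)]
   tri [0.5437 0.2603 0.179 ]
filter side [([364.2, 295.0], 0.77), ([368.4, 196.3], 0.68)]
filter top [([258.1, 239.6], 0.69)]
   tri [ 0.5325  0.2519 -0.0093]
bowl side [([368.1, 199.4], 0.83)]
bowl top [([383.1, 245.8], 0.91)]
   tri [ 0.5073 -0.0993  0.0041]
glass side [([272.3, 274.2], 0.69), ([273.4, 236.9], 0.68)]
glass top [([322.0, 147.6], 0.87)]
   tri [ 0.8114  0.0728 -0.1444]
cup side [([273.0, 271.9], 0.63)]
cup top [([273.9, 157.2], 0.76)]
   tri [0.7584 0.2094 0.0162]
lemon side [([277.9, 191.2], 0.54)]
lemon top [([398.6, 144.6], 0.78)]
   tri [ 0.7994 -0.1544 -0.0118]
```

View pics/a_top.png

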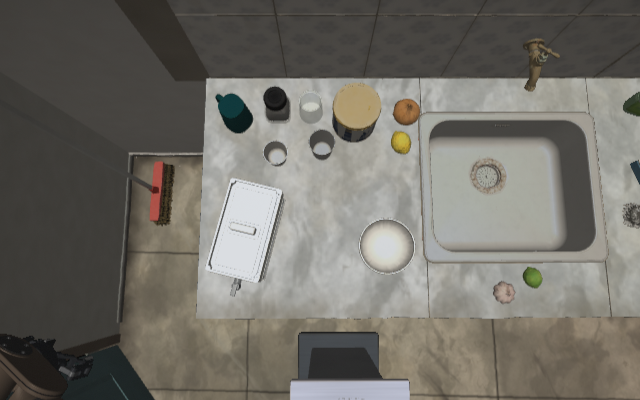

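View pics/a_side.png

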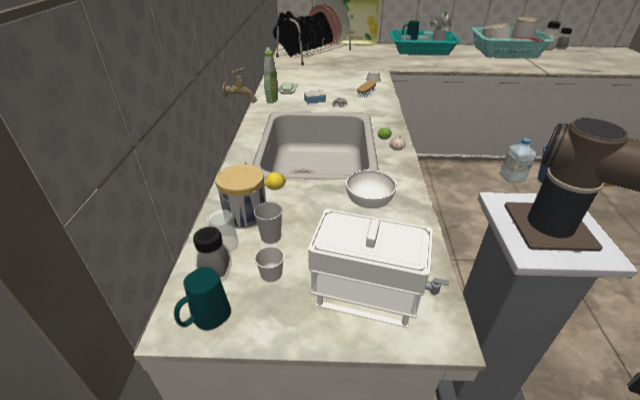

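View pics/a_wrist.png

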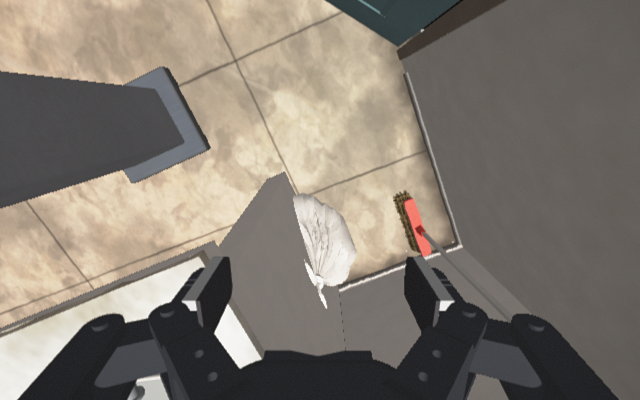

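The top view shows the filter at about (245,230) with its tap end at (235,288), the bowl at (387,246), the glass at (321,143), the cup at (275,153) and the lemon at (401,142). The detector's bowl and lid marks agree with this. Next I fit the exact poses.

```bash
python3 - <<'E'
from h import *
np.set_printoptions(precision=4,suppress=True)
p=read_camera("top");s=read_camera("side")
def rect(n,z,pic):
    r=silhouettes(n,pic)
    m=r[0]["mask"].astype(np.uint8);cs,_=cv2.findContours(m,0,1);c=max(cs,key=cv2.contourArea)[:,0,:]
    w=np.array([atz(pic,u,z)[:2] for u in c])*1000
    return r[0]["p"],cv2.minAreaRect(w.astype(np.float32)),cv2.minEnclosingCircle(w.astype(np.float32)),m
for n,z in (("lid",.185),("lid_handle",.213),("filter",.185),("bowl",.067)):
  for nm,pic in(("top",p),("side",s)):
    try:
        a=rect(n,z,pic);print(n,nm,np.round(a[0],2),a[1],a[2])
    except Exception as e: print(n,nm,e)
I=np.array(p["pixels"])
cv2.imwrite("pics/b_top.png",cv2.resize(I[160:310,190:430],None,fx=3.3,fy=3.3,interpolation=cv2.INTER_CUBIC))
I=np.array(s["pixels"])
cv2.imwrite("pics/b_side.png",cv2.resize(I[150:330,250:450],None,fx=3.3,fy=3.3,interpolation=cv2.INTER_CUBIC))
E
```

```text
lid top 0.56 ((538.54150390625, 260.9173583984375), (114.1189956665039, 212.7200469970703), 76.0209732055664) ((538.9343872070312, 260.3335876464844), 114.54901123046875)
lid side 0.73 ((537.8974609375, 263.12457275390625), (120.7314453125, 212.56158447265625), 75.85781860351562) ((537.2957763671875, 264.682373046875), 114.71920013427734)
lid_handle top 0.61 ((535.2897338867188, 255.99832153320312), (114.03404998779297, 211.9720916748047), 75.91497039794922) ((535.1189575195312, 257.58782958984375), 113.19676208496094)
lid_handle side 0.55 ((542.5819091796875, 293.2796936035156), (119.17704772949219, 203.4268035888672), 76.2991714477539) ((542.7634887695312, 292.75445556640625), 109.14507293701172)
filter top 0.79 ((516.8567504882812, 259.9497375488281), (147.22239685058594, 269.52032470703125), 76.127685546875) ((523.3496704101562, 264.27764892578125), 140.44558715820312)
filter side 0.86 ((538.1929321289062, 323.61944580078125), (252.9254608154297, 263.150146484375), 76.19053649902344) ((549.7781982421875, 309.3436584472656), 157.44314575195312)
bowl top 0.85 ((502.9159851074219, -99.87604522705078), (146.95497131347656, 151.3604736328125), 89.04442596435547) ((502.1837463378906, -99.61988830566406), 77.1070327758789)
bowl side 0.69 ((505.43414306640625, -71.45243072509766), (193.97630310058594, 145.36534118652344), 88.96292877197266) ((509.0500183105469, -71.51789855957031), 98.151611328125)
```

View pics/b_top.png

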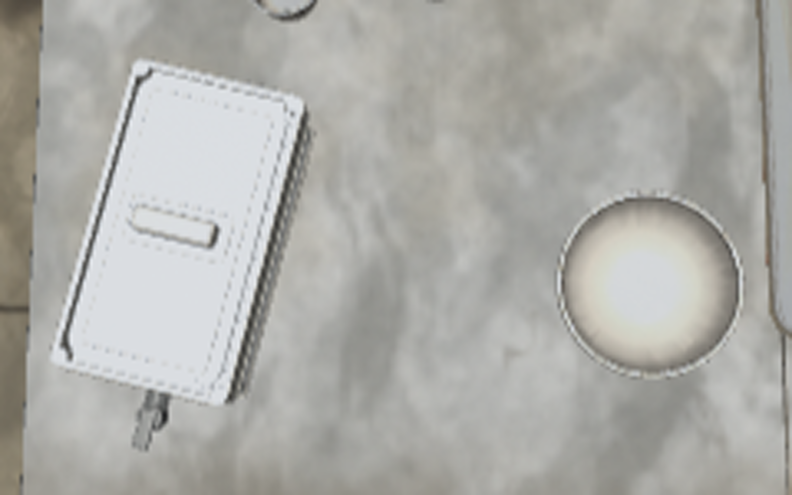

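View pics/b_side.png

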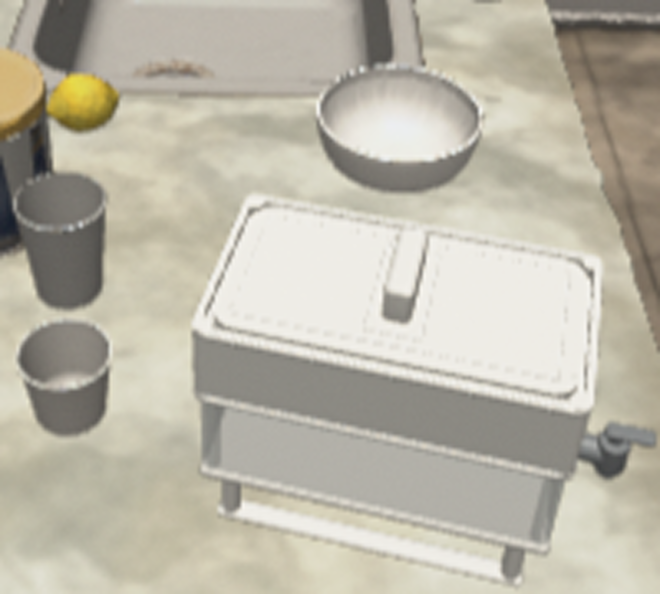

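```bash
python3 - <<'E'
from h import *
import plant
print([n for n in dir(plant) if not n.startswith('_')], getattr(plant,'grasp_offset',None))
p=read_camera("top")
print(atz(p,[242.7,228.5],.213), mark_of("lid_handle",p)[0], atz(p,mark_of("lid_handle",p)[0]["uv"],.206))
E
```

```text
['Unreachable', 'get_state', 'grasp_offset', 'mark_of', 'read_camera', 'sign_off', 'silhouettes', 'spot_in'] 0.0187
[0.53670177 0.25915853 0.213     ] {'uv': [241.5, 226.8], 'p': 0.97} [0.54144012 0.26331933 0.206     ]
```

>>> jog_arm(targets="20 -25 20 0 0 -7 1;20 -28 20 0 0 -7 1;20 -28 20 0 0 -7 1;20 -28 10 0 0 -7 1;20 -28 0 0 0 -7 1;20 -28 0 0 0 -7 1;20 -28 0 0 0 -7 1;20 -28 0 0 0 -7 1;20 -28 0 0 0 -7 1;20 -28 0 0 0 -7 1", force=30)

```text
time: 2.68
eef_pos: [0.4677, 0.3351, 0.3047]
tcp_rot: [0.736, 0.677, 0.003, -0.001]
contact_force: [0.9, -1.0, -0.3]
opening: 0.998
```

>>> jog_arm(targets="23 -25 -5 0 0 -5 1;23 -25 -10 0 0 -4 1;23 -23 -10 0 0 0 1;0 0 0 0 0 0 1")

```text
time: 3.02
eef_pos: [0.5427, 0.2532, 0.2814]
tcp_rot: [0.792, 0.61, 0.006, 0.001]
contact_force: [-0.5, 0.3, -1.0]
opening: 0.999
```

```bash
cat > look.py <<'E'
import sys
from h import *
np.set_printoptions(precision=4,suppress=True)
from scipy.spatial.transform import Rotation as Ro
def st():
    s=get_state();R=Ro.from_quat(s["tcp_rot"]).as_matrix()
    print(round(float(s["time"]),2),"tcp",s["eef_pos"],"yaw_y",np.degrees(np.arctan2(R[1,1],R[0,1])),"z",R[:,2],"F",s["contact_force"],"open",s["opening"]);return s,R
if __name__=="__main__":
    st()
    for c in sys.argv[2:]:
        p=read_camera(c);cv2.imwrite(f"pics/{sys.argv[1]}_{c}.png",np.array(p["pixels"]))
E
python3 look.py c wrist; python3 - <<'E'
from look import *
p=read_camera("wrist")
for n in("lid_handle","lid"):
    for r in mark_of(n,p)[:2]: print(n,r,atz(p,r["uv"],.206 if n!="lid" else .178))
E
```

```text
3.02 tcp [0.5427 0.2532 0.2814] yaw_y -14.805801859512965 z [ 0.0108  0.0058 -0.9999] F [-0.539   0.2888 -0.9696] open 0.9988219275308482
lid_handle {'uv': [309.5, 202.6], 'p': 0.62} [0.5389 0.2626 0.206 ]
lid {'uv': [308.7, 193.0], 'p': 0.64} [0.5377 0.263  0.178 ]
```

View pics/c_wrist.png

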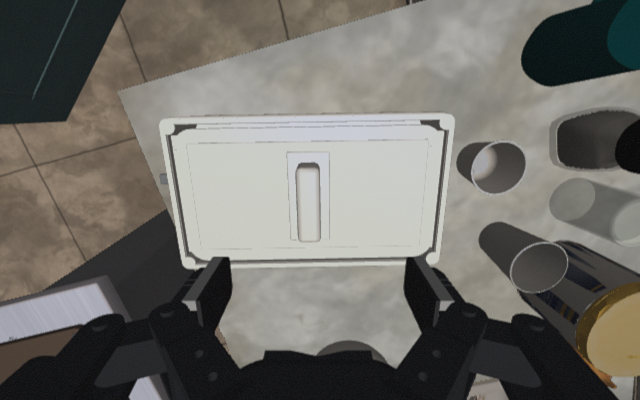

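The wrist view shows the lid's handle at (308,202), almost centred between the jaws, with the tip midline near column 318. All the estimates give (0.539, 0.262). Going down to grip.

>>> jog_arm(targets="-4 9 -15 -0.3 0.6 0.8 1;0 0 -30 0 0 0 1;0 0 -25 0 0 0 1;0 0 -12 0 0 0 1;0 0 0 0 0 0 1")

```text
time: 3.63
eef_pos: [0.5316, 0.276, 0.2015]
tcp_rot: [0.782, 0.623, 0.005, -0.001]
contact_force: [-0.8, -0.3, -0.4]
opening: 1.001
```

```bash
python3 look.py d wrist side
```

```text
3.63 tcp [0.5316 0.276  0.2015] yaw_y -12.90290341236214 z [ 0.0072  0.0077 -0.9999] F [-0.8066 -0.3131 -0.4267] open 1.0006497704473436
```

View pics/d_wrist.png

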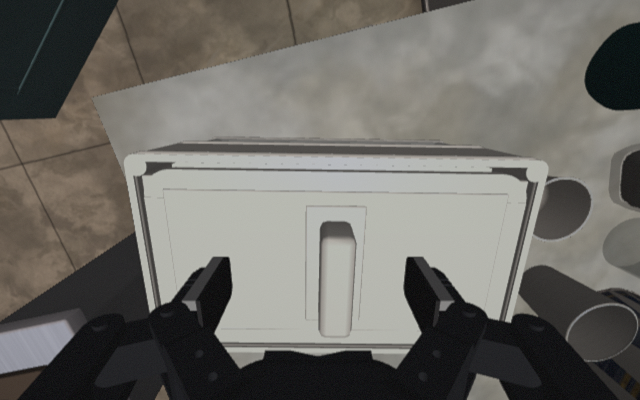

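View pics/d_side.png

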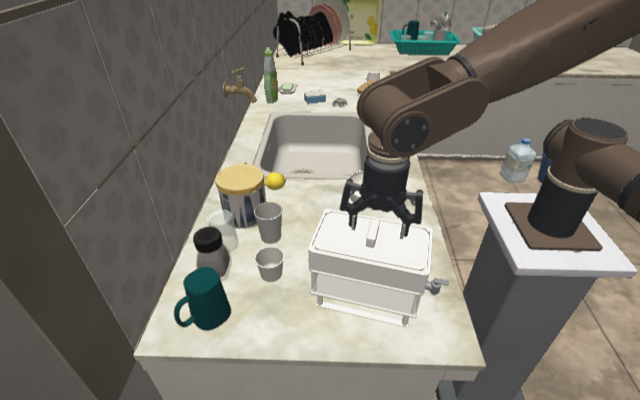

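The fingers stand at tip height beside the bar, which is at (337,280). The TCP sits about 14 mm too far along +y, so I correct that and settle before closing.

>>> jog_arm(targets="7 -13 0 -0.4 0.4 -1 1;0 0 0 0 0 0 1;0 0 0 0 0 0 1")

```text
time: 3.98
eef_pos: [0.5424, 0.2635, 0.209]
tcp_rot: [0.788, 0.616, 0.005, 0.002]
contact_force: [-0.1, 0.8, 0.4]
opening: 0.999
```

```bash
python3 look.py e wrist
```

```text
3.98 tcp [0.5424 0.2635 0.209 ] yaw_y -13.912919658369445 z [ 0.0105  0.0028 -0.9999] F [-0.0724  0.8387  0.3818] open 0.9993586444505773
```

View pics/e_wrist.png

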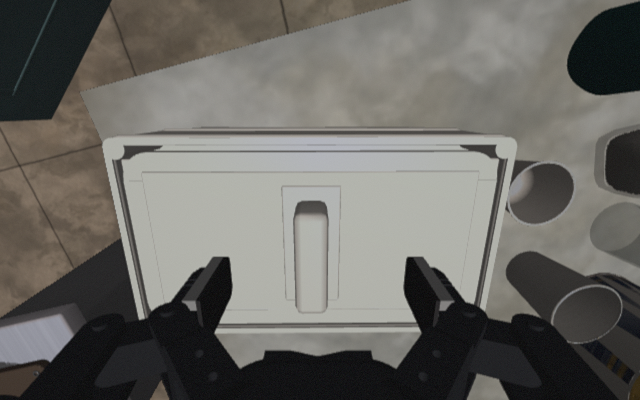

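>>> jog_arm(targets="-3 0 -10 0 0.4 0 1;0 0 0 0 0 0 1;0 0 -6 0 0 0 1;0 0 0 0 0 0 1;0 0 0 0 0 0 1")

```text
time: 4.45
eef_pos: [0.5408, 0.2629, 0.194]
tcp_rot: [0.788, 0.616, 0.004, 0.001]
contact_force: [0.5, 0.3, -0.5]
opening: 1.001
```

```bash
python3 look.py f
```

```text
4.45 tcp [0.5408 0.2629 0.194 ] yaw_y -14.010924891005605 z [ 0.0074  0.004  -1.    ] F [ 0.456   0.287  -0.5288] open 1.0014949227069427
```

>>> jog_arm(targets="-1 0 -4 0 0.4 0 1;0 0 0 0 0 0 1;0 0 0 0 0 0 -1;0 0 0 0 0 0 -1;0 0 0 0 0 0 -1;0 0 0 0 0 0 -1;0 0 0 0 0 0 -1;0 0 0 0 0 0 -1;0 0 0 0 0 0 -1", force=40)

```text
time: 5.2
eef_pos: [0.5396, 0.2631, 0.1895]
tcp_rot: [0.788, 0.616, 0.001, -0.002]
contact_force: [0.3, 0.1, -2.6]
opening: 0.205
```

```bash
python3 look.py g wrist
```

```text
5.2 tcp [0.5396 0.2631 0.1895] yaw_y -13.984785704492355 z [-0.0005  0.0039 -1.    ] F [ 0.2835  0.0866 -2.636 ] open 0.2050066433438964
```

View pics/g_wrist.png

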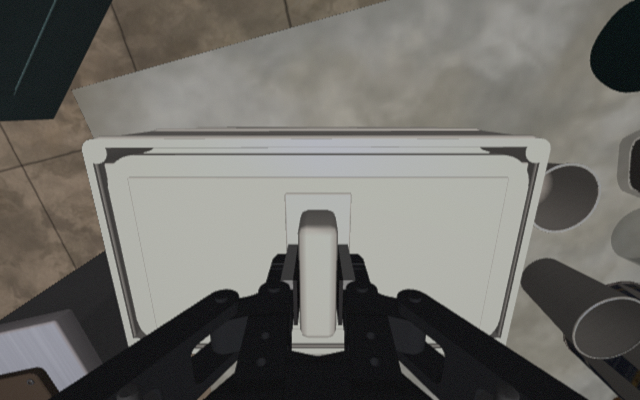

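The pads hold the bar at (318,270), and the opening of 0.205 (about 17–18 mm) matches its thickness. Lifting.

>>> jog_arm(targets="0 0 8 0 0 0 -1;0 0 12 0 0 0 -1;0 0 15 0 0 0 -1;0 0 15 0 0 0 -1;0 0 15 0 0 0 -1;0 0 15 0 0 0 -1;0 0 10 0 0 0 -1;0 0 0 0 0 0 -1")

```text
time: 5.92
eef_pos: [0.5372, 0.2625, 0.2859]
tcp_rot: [0.788, 0.616, -0.001, -0.003]
contact_force: [1.0, 0.4, -1.9]
opening: 0.204
```

```bash
python3 look.py i side wrist
```

```text
5.92 tcp [0.5372 0.2625 0.2859] yaw_y -13.988914760383594 z [-0.0048  0.0028 -1.    ] F [ 1.0286  0.43   -1.9417] open 0.20415480829157373
```

View pics/i_side.png

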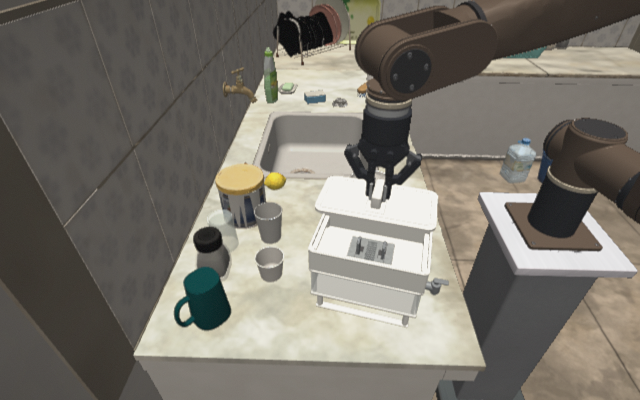

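The side view shows the lid lifted level at (377,205) and the cassette exposed at (372,248). Carrying the lid to the bowl.

>>> jog_arm(targets="-1 -12 0 0 0 0 -1;-2 -22 0 0 0 0 -1;-3 -30 0 0 0 0 -1;-3 -30 0 0 0 0 -1;-3 -30 0 0 0 0 -1;-3 -30 0 0 0 0 -1;-3 -30 0 0 0 0 -1;-3 -30 0 0 0 0 -1;-3 -25 0 0 0 0 -1;-2 -18 0 0 0 0 -1")

```text
time: 6.85
eef_pos: [0.4987, -0.0077, 0.2679]
tcp_rot: [0.785, 0.619, -0.014, -0.01]
contact_force: [0.9, -0.2, -2.5]
opening: 0.202
```

>>> jog_arm(targets="-1 -8 -10 0 0 0 -1;0 0 -10 0 0 0 -1;0 0 0 0 0 0 -1")

```text
time: 7.1
eef_pos: [0.4948, -0.0204, 0.2429]
tcp_rot: [0.788, 0.616, -0.016, -0.012]
contact_force: [-0.5, -0.0, -2.3]
opening: 0.201
```

```bash
python3 look.py j
```

```text
7.1 tcp [ 0.4948 -0.0204  0.2429] yaw_y -13.961062714497366 z [-0.0394 -0.0009 -0.9992] F [-0.5405 -0.0153 -2.251 ] open 0.20138156651842082
```

>>> jog_arm(targets="2 -20 0 0 -1.1 0 -1;3 -25 0 0 -1.1 0 -1;3 -22 0 0 0 0 -1;1 -6 0 0 0 0 -1;0 0 0 0 0 0 -1;0 0 0 0 0 0 -1")

```text
time: 7.6
eef_pos: [0.5015, -0.0881, 0.2352]
tcp_rot: [0.785, 0.619, -0.002, -0.006]
contact_force: [0.2, -0.1, -1.8]
opening: 0.2
```

```bash
python3 look.py k top side
```

```text
7.6 tcp [ 0.5015 -0.0881  0.2352] yaw_y -13.45289998706339 z [-0.0111  0.0073 -0.9999] F [ 0.2422 -0.1229 -1.8421] open 0.19978072226301152
```

View pics/k_side.png

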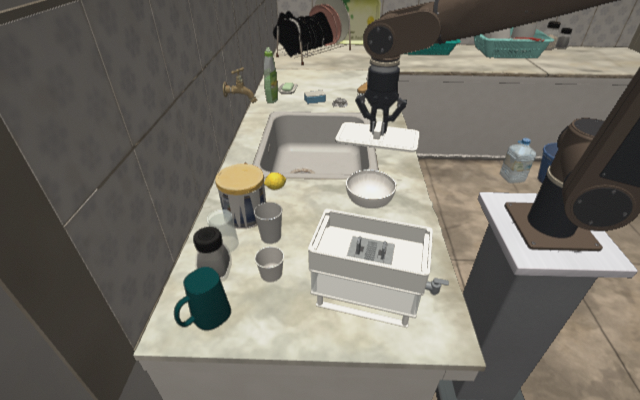

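>>> jog_arm(targets="2 -6 -12 -0.4 -0.6 0 -1;1 -4 -20 0 0 0 -1;0 0 -22 0 0 0 -1;0 0 -22 0 0 0 -1;0 0 -20 0 0 0 -1;0 0 -12 0 0 0 -1;0 0 -5 0 0 0 -1;0 0 0 0 0 0 -1;0 0 0 0 0 0 -1")

```text
time: 8.45
eef_pos: [0.5065, -0.0883, 0.1215]
tcp_rot: [0.781, 0.625, 0.003, 0.002]
contact_force: [0.3, -0.4, -1.5]
opening: 0.203
```

```bash
python3 look.py l top side
```

```text
8.45 tcp [ 0.5065 -0.0883  0.1215] yaw_y -12.652738200597213 z [ 0.007   0.0002 -1.    ] F [ 0.2804 -0.3663 -1.4901] open 0.20272551048239484
```

View pics/l_side.png

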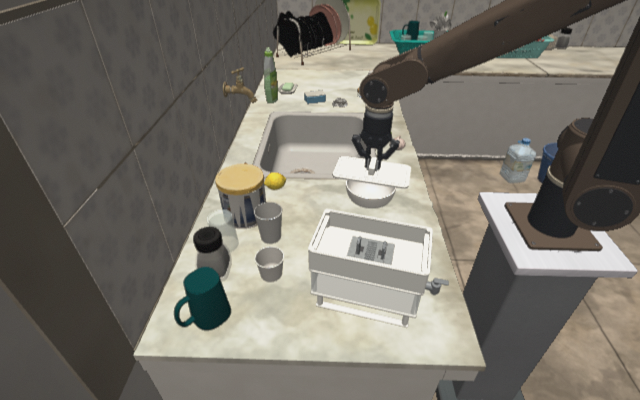

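The lid hangs level at (373,172), right above the bowl. Down the last 43 mm, with a 10 mm shift in y.

>>> jog_arm(targets="-1 -6 -8 0 0.4 0 -1;0 -4 -10 0 0 0 -1;0 -1 -8 0 0 0 -1;0 0 -5 0 0 0 -1;0 0 0 0 0 0 -1;0 0 0 0 0 0 -1")

```text
time: 9.05
eef_pos: [0.508, -0.1022, 0.0914]
tcp_rot: [0.781, 0.624, 0.002, 0.003]
contact_force: [0.7, 0.2, -1.4]
opening: 0.199
```

```bash
python3 look.py m
```

```text
9.05 tcp [ 0.508  -0.1022  0.0914] yaw_y -12.71054437827267 z [ 0.0069 -0.0031 -1.    ] F [ 0.7175  0.1815 -1.4402] open 0.19949250637725083
```

>>> jog_arm(targets="-2 1 -6 0.2 0.4 0 -1;0 0 0 0 0 0 -1;0 0 -4 0 0 0 -1;0 0 0 0 0 0 -1;0 0 0 0 0 0 -1")

```text
time: 9.47
eef_pos: [0.5059, -0.1011, 0.0804]
tcp_rot: [0.781, 0.624, 0.0, -0.001]
contact_force: [-0.3, -0.2, -1.2]
opening: 0.204
```

```bash
python3 look.py n side
```

```text
9.47 tcp [ 0.5059 -0.1011  0.0804] yaw_y -12.715573628758786 z [-0.0007  0.0008 -1.    ] F [-0.3339 -0.2066 -1.2442] open 0.2039507181294296
```

View pics/n_side.png

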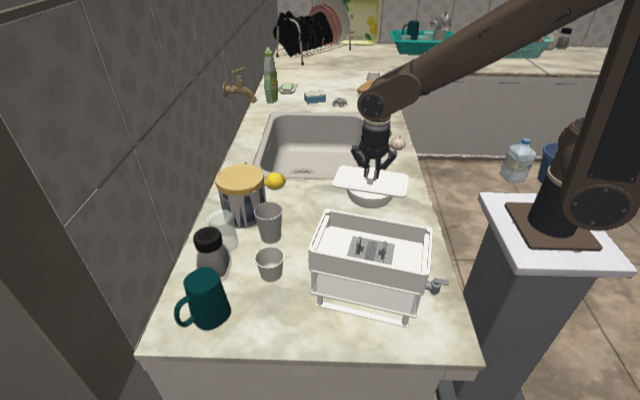

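>>> jog_arm(targets="0 0 -2 0 0 0 -1;0 0 0 0 0 0 -1;0 0 0 0 0 0 -1")

```text
time: 9.77
eef_pos: [0.5061, -0.101, 0.0786]
tcp_rot: [0.781, 0.625, 0.0, -0.0]
contact_force: [-0.3, -0.7, -2.0]
opening: 0.201
```

>>> jog_arm(targets="0 0 -2 0 0 0 -1;0 0 0 0 0 0 -1;0 0 0 0 0 0 -1")

```text
time: 10.02
eef_pos: [0.5071, -0.1014, 0.078]
tcp_rot: [0.781, 0.625, 0.001, 0.001]
contact_force: [-0.5, 0.1, -1.5]
opening: 0.203
```

>>> jog_arm(targets="0 0 -2 0 0 0 -1;0 0 0 0 0 0 -1;0 0 0 0 0 0 -1")

```text
time: 10.27
eef_pos: [0.508, -0.1017, 0.078]
tcp_rot: [0.781, 0.625, 0.001, 0.001]
contact_force: [1.0, -0.2, -0.7]
opening: 0.202
```

>>> jog_arm(targets="0 0 -2 0 0 0 -1;0 0 0 0 0 0 -1;0 0 0 0 0 0 -1")

```text
time: 10.52
eef_pos: [0.5087, -0.1019, 0.0778]
tcp_rot: [0.781, 0.625, 0.001, 0.001]
contact_force: [-0.8, 0.5, -1.4]
opening: 0.206
```

>>> jog_arm(targets="-1 0 -4 0 0 0 -1;0 0 0 0 0 0 -1;0 0 0 0 0 0 -1")

```text
time: 10.77
eef_pos: [0.5101, -0.1024, 0.0788]
tcp_rot: [0.781, 0.625, 0.002, 0.002]
contact_force: [0.2, 0.2, -1.6]
opening: 0.202
```

```bash
python3 - <<'E'
from look import *
st()
s=read_camera("side");I=np.array(s["pixels"])
cv2.imwrite("pics/o_side.png",cv2.resize(I[110:230,300:440],None,fx=5,fy=5,interpolation=cv2.INTER_CUBIC))
E
```

```text
10.77 tcp [ 0.5101 -0.1024  0.0788] yaw_y -12.664140428955747 z [ 0.0066 -0.0011 -1.    ] F [ 0.1737  0.2067 -1.59  ] open 0.20237654822261517
```

View pics/o_side.png

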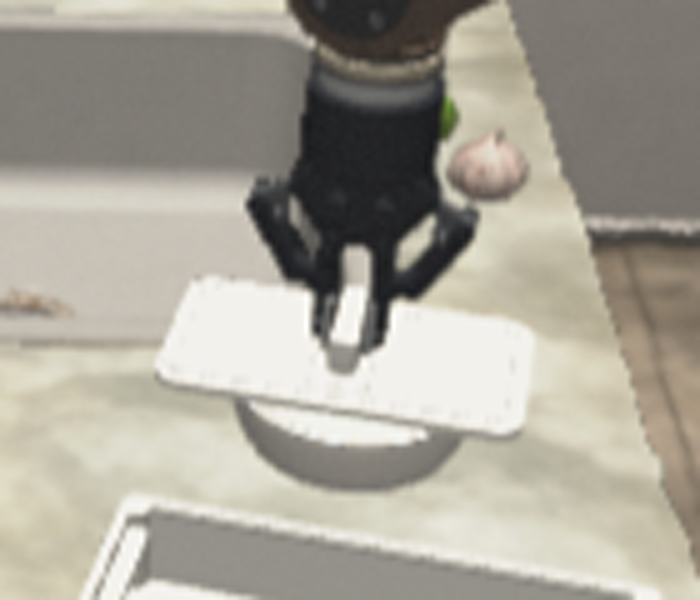

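>>> jog_arm(targets="-2 0 -3 0 0.4 0 -1;-1 0 -3 0 0 0 -1;0 0 -2 0 0 0 -1")

```text
time: 11.07
eef_pos: [0.51, -0.1025, 0.0774]
tcp_rot: [0.781, 0.624, 0.001, 0.0]
contact_force: [-6.7, 1.9, 11.2]
opening: 0.202
```

>>> jog_arm(targets="0 0 -2 0 0 0 -1")

```text
time: 11.15
eef_pos: [0.51, -0.1025, 0.0774]
tcp_rot: [0.781, 0.624, -0.0, -0.001]
contact_force: [-6.1, 1.1, 12.8]
opening: 0.201
```

```bash
python3 look.py p
```

```text
11.15 tcp [ 0.51   -0.1025  0.0774] yaw_y -12.713333553016987 z [-0.0007  0.0008 -1.    ] F [-6.1322  1.1257 12.7536] open 0.20130414959881757
```

The contact force is 12 N upward at z = 0.0774, so the lid is seated. I relax the push, then open.

>>> jog_arm(targets="0 0 0 0 0 0 -1;0 0 0 0 0 0 0;0 0 0 0 0 0 1;0 0 0 0 0 0 1;0 0 0 0 0 0 1;0 0 0 0 0 0 1")

```text
time: 11.65
eef_pos: [0.5088, -0.1023, 0.0752]
tcp_rot: [0.781, 0.624, -0.001, -0.001]
contact_force: [-0.0, -0.4, -0.0]
opening: 0.894
```

```bash
python3 look.py q wrist side
```

```text
11.65 tcp [ 0.5088 -0.1023  0.0752] yaw_y -12.717732205552991 z [-0.0031  0.0012 -1.    ] F [-0.0364 -0.4062 -0.0049] open 0.8938096437901683
```

View pics/q_wrist.png

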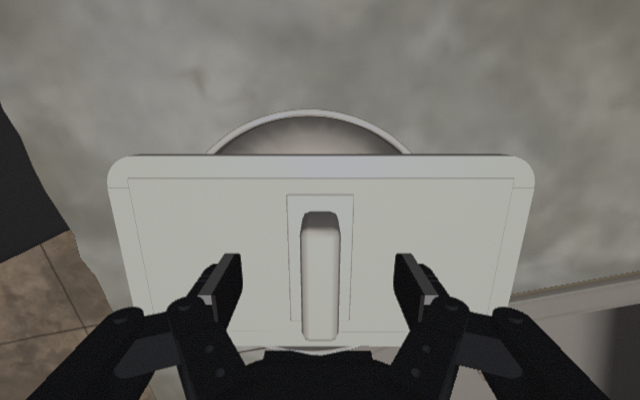

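The fingers are clear on both sides of the bar at (320,275), and the lid lies on the bowl. Rising straight up.

>>> jog_arm(targets="0 0 8 0 0 0 1;0 0 15 0 0 0 1;0 0 25 0 0 0 1;0 0 30 0 0 0 1;0 0 30 0 0 0 1;0 0 30 0 0 0 1;0 0 30 0 0 0 1;0 0 25 0 0 0 1;0 0 20 0 0 0 1;0 0 0 0 0 0 1")

```text
time: 12.58
eef_pos: [0.5039, -0.1003, 0.301]
tcp_rot: [0.781, 0.624, -0.002, -0.003]
contact_force: [-0.4, 0.8, 1.2]
opening: 0.999
```

```bash
python3 - <<'E'
from look import *
st()
s=read_camera("side");cv2.imwrite("pics/r_side.png",np.array(s["pixels"]))
t=read_camera("top");cv2.imwrite("pics/r_top.png",np.array(t["pixels"]))
R={}
for n in ("lid_handle","bowl","cassette_tabs","cassette"):
    for c,p in(("side",s),("top",t)):
        r=mark_of(n,p)
        if r: print(n,c,r[0]); R[n,c]=ray(p,r[0]["uv"])
    if (n,"side") in R and (n,"top") in R: print("   tri",tri([R[n,"side"],R[n,"top"]]))
    if n=="cassette_tabs": print([atz(p,mark_of(n,p)[0]["uv"],.16) for p in(s,t) if mark_of(n,p)])
E
```

```text
12.58 tcp [ 0.5039 -0.1003  0.301 ] yaw_y -12.721397598549851 z [-0.0062  0.0026 -1.    ] F [-0.441   0.7515  1.1841] open 0.9985024032493091
lid_handle side {'uv': [368.2, 175.3], 'p': 0.74}
lid_handle top {'uv': [387.7, 243.2], 'p': 0.75}
   tri [ 0.5114 -0.0998  0.0921]
bowl side {'uv': [368.9, 197.7], 'p': 0.7}
cassette_tabs side {'uv': [373.2, 244.6], 'p': 0.9}
cassette_tabs top {'uv': [246.8, 226.9], 'p': 0.66}
   tri [0.5392 0.2587 0.1658]
[array([0.5323, 0.2546, 0.16  ]), array([0.5459, 0.2583, 0.16  ])]
cassette side {'uv': [367.9, 270.0], 'p': 0.68}
cassette top {'uv': [246.8, 230.9], 'p': 0.63}
   tri [0.5404 0.2684 0.0984]
```

View pics/r_side.png

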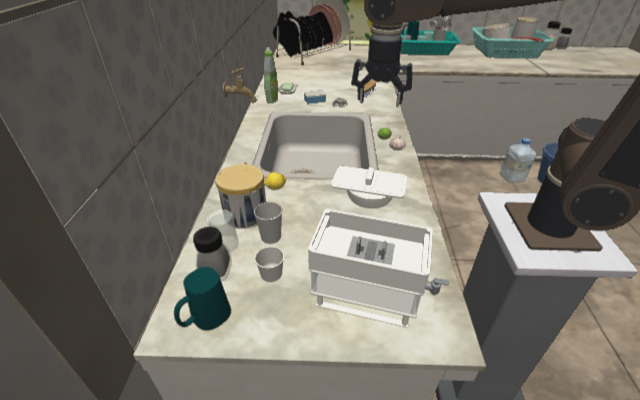

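View pics/r_top.png

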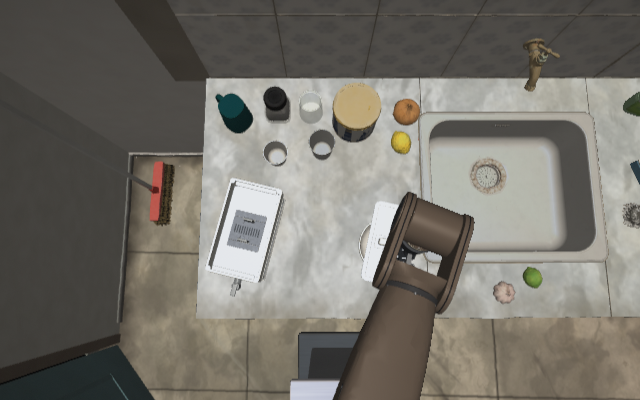

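The lid lies across the bowl, with its handle triangulated at z ≈ 0.092 and within 15 mm of the bowl's centre. The cassette tabs show at (373,245) in the side view and (247,229) in the top view. Going back over the filter.

>>> jog_arm(targets="2 15 0 0 0 -0.6 1;3 30 0 0 0 -0.6 1;3 35 0 0 0 0 1;4 38 0 0 0 0 1;4 38 0 0 0 0 1;4 38 0 0 0 0 1;4 38 0 0 0 0 1;4 35 0 0 0 0 1;3 30 0 0 0 0 1;2 20 0 0 0 0 1")

```text
time: 14.12
eef_pos: [0.5347, 0.2268, 0.2952]
tcp_rot: [0.791, 0.611, -0.003, -0.006]
contact_force: [1.6, -0.5, -0.4]
opening: 1.001
```

>>> jog_arm(targets="1 15 0 0 0 0 1;0 0 0 0 0 0 1;0 0 0 0 0 0 1")

```text
time: 14.37
eef_pos: [0.535, 0.2476, 0.2947]
tcp_rot: [0.789, 0.614, -0.003, -0.007]
contact_force: [-0.5, -0.6, -0.0]
opening: 1.001
```

```bash
python3 look.py s
```

```text
14.37 tcp [0.535  0.2476 0.2947] yaw_y -14.222139182493667 z [-0.0133  0.0062 -0.9999] F [-0.4896 -0.579  -0.0377] open 1.0005701073288853
```

>>> jog_arm(targets="3 10 -20 -0.3 -0.8 0.2 1;0 0 -20 0 0 0 1;0 0 0 0 0 0 1;0 0 0 0 0 0 1")

```text
time: 14.7
eef_pos: [0.5393, 0.2552, 0.2557]
tcp_rot: [0.789, 0.615, 0.002, 0.001]
contact_force: [0.2, 0.3, 0.4]
opening: 0.999
```

```bash
python3 - <<'E'
from look import *
st()
s=read_camera("wrist");cv2.imwrite("pics/t_wrist.png",np.array(s["pixels"]))
for n in ("cassette_tabs","cassette"):
    for r in mark_of(n,s)[:2]: print(n,r,atz(s,r["uv"],.16 if "tabs" in n else .095))
E
```

```text
14.7 tcp [0.5393 0.2552 0.2557] yaw_y -14.148064429844055 z [ 0.0048  0.0002 -1.    ] F [0.2235 0.3297 0.3853] open 0.9985606977300245
cassette_tabs {'uv': [316.0, 198.5], 'p': 0.96} [0.5403 0.2586 0.16  ]
cassette {'uv': [314.9, 182.5], 'p': 0.82} [0.5386 0.2567 0.095 ]
cassette {'uv': [506.4, 248.7], 'p': 0.38} [0.73   0.1289 0.095 ]
```

View pics/t_wrist.png

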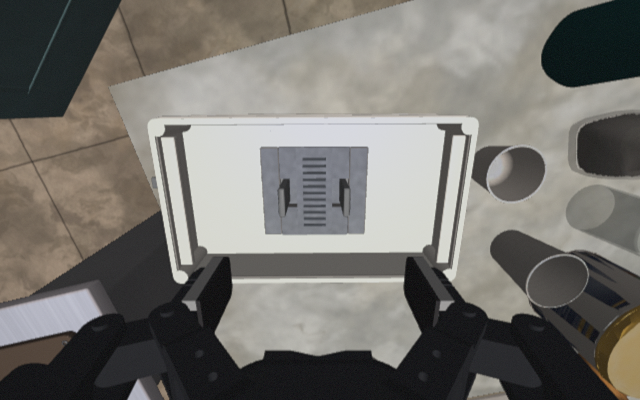

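The tabs show at (285,198) and (345,198), centred on 316 against a jaw midline of 318, which puts them at (0.540, 0.2585). Descending in steps.

>>> jog_arm(targets="1 3 -15 0 0.2 0 1;0 0 -20 0 0 0 1;0 0 -15 0 0 0 1;0 0 -8 0 0 0 1;0 0 0 0 0 0 1;0 0 0 0 0 0 1")

```text
time: 15.35
eef_pos: [0.5437, 0.2581, 0.1999]
tcp_rot: [0.79, 0.614, 0.006, 0.002]
contact_force: [0.4, 0.2, -0.1]
opening: 1.001
```

```bash
python3 - <<'E'
from look import *
st()
s=read_camera("wrist");cv2.imwrite("pics/u_wrist.png",np.array(s["pixels"]))
for n in ("cassette_tabs",):
    for r in mark_of(n,s)[:2]: print(n,r,atz(s,r["uv"],.16))
E
```

```text
15.35 tcp [0.5437 0.2581 0.1999] yaw_y -14.311309500553499 z [ 0.0122  0.0037 -0.9999] F [ 0.3501  0.2223 -0.1468] open 1.0009385205022232
cassette_tabs {'uv': [308.9, 232.0], 'p': 0.82} [0.5389 0.2565 0.16  ]
```

View pics/u_wrist.png

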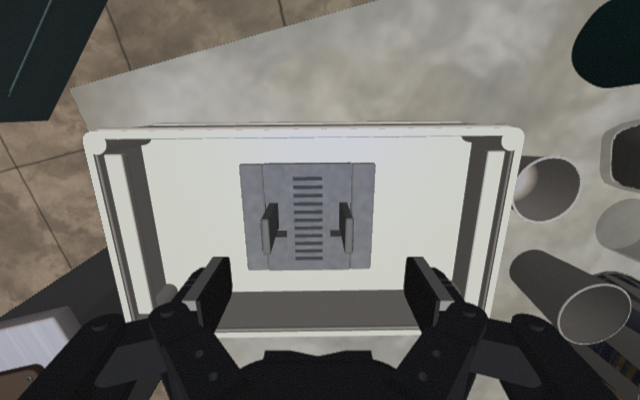

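>>> jog_arm(targets="-4 0 -12 -0.2 0.7 0.2 1;-1 0 -15 0 0.2 0 1;0 0 -12 0 0 0 1;0 0 0 0 0 0 1;0 0 0 0 0 0 1")

```text
time: 15.87
eef_pos: [0.5395, 0.2586, 0.1601]
tcp_rot: [0.788, 0.615, 0.001, -0.001]
contact_force: [-0.4, 1.9, 0.2]
opening: 0.996
```

```bash
python3 look.py v
```

```text
15.87 tcp [0.5395 0.2586 0.1601] yaw_y -14.07358270295601 z [ 0.0001  0.0015 -1.    ] F [-0.3874  1.897   0.1633] open 0.9960588995057211
```

>>> jog_arm(targets="0 0 -8 0 0 0 1;0 0 -5 0 0 0 1;0 0 0 0 0 0 1")

```text
time: 16.12
eef_pos: [0.5393, 0.2586, 0.1455]
tcp_rot: [0.788, 0.615, 0.0, -0.001]
contact_force: [-0.3, -0.5, -0.1]
opening: 0.996
```

```bash
python3 look.py w wrist
```

```text
16.12 tcp [0.5393 0.2586 0.1455] yaw_y -14.073708597875314 z [-0.0004  0.0013 -1.    ] F [-0.3148 -0.493  -0.0765] open 0.9964152935698712
```

View pics/w_wrist.png

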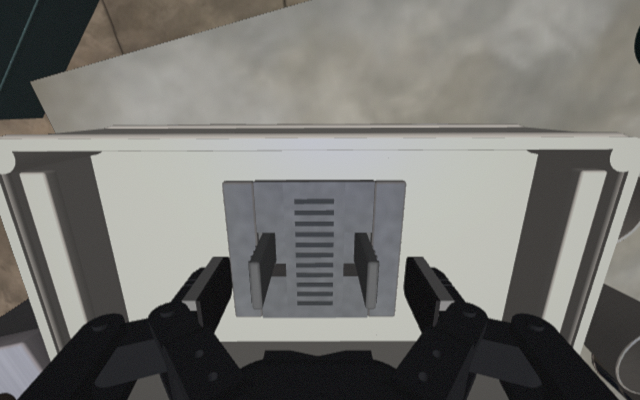

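The tabs at (262,270) and (370,270) stand symmetrically between the pads. Squeezing.

>>> jog_arm(targets="0 0 0 0 0 0 -1;0 0 0 0 0 0 -1;0 0 0 0 0 0 -1;0 0 0 0 0 0 -1;0 0 0 0 0 0 -1;0 0 0 0 0 0 -1;0 0 0 0 0 0 -1", force=40)

```text
time: 16.75
eef_pos: [0.5389, 0.2592, 0.1476]
tcp_rot: [0.788, 0.615, 0.0, -0.001]
contact_force: [-0.2, -0.8, -0.0]
opening: 0.494
```

```bash
python3 look.py x wrist
```

```text
16.75 tcp [0.5389 0.2592 0.1476] yaw_y -14.05706844363252 z [-0.0012  0.0022 -1.    ] F [-0.1692 -0.8174 -0.0357] open 0.4944367298628328
```

View pics/x_wrist.png

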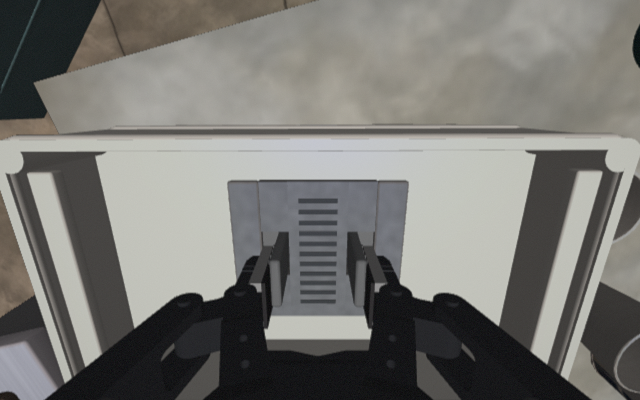

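The opening of 0.494 (about 43 mm) means both catches are fully in. Drawing the cassette up slowly.

>>> jog_arm(targets="0 0 5 0 0 0 -1;0 0 7 0 0 0 -1;0 0 7 0 0 0 -1;0 0 7 0 0 0 -1")

```text
time: 17.13
eef_pos: [0.5373, 0.2583, 0.1722]
tcp_rot: [0.788, 0.615, -0.003, -0.002]
contact_force: [-0.2, -0.9, -2.8]
opening: 0.494
```

```bash
python3 look.py y wrist
```

```text
17.13 tcp [0.5373 0.2583 0.1722] yaw_y -14.074347953293543 z [-0.0066  0.0002 -1.    ] F [-0.1858 -0.8981 -2.7589] open 0.493946579129541
```

View pics/y_wrist.png

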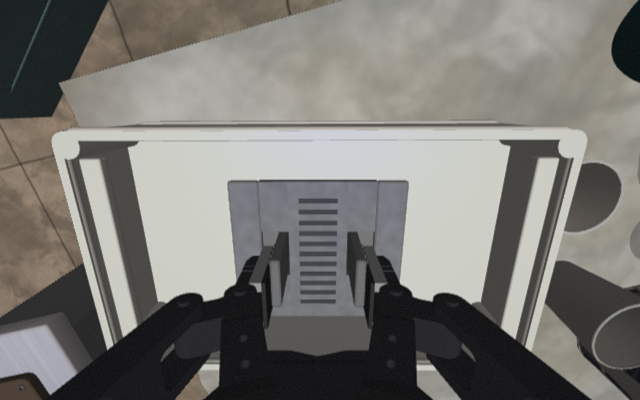

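The cassette moves with the fingers, the flange still spans columns 229–407, and the load is about 2–3 N. Continuing with a slight x and tilt correction.

>>> jog_arm(targets="1 0 7 0 -0.3 0 -1;0.5 0 8 0 -0.1 0 -1;0.3 0 10 0 0 0 -1;0.3 0 12 0 0 0 -1;0.3 0 15 0 0 0 -1;0 0 15 0 0 0 -1;0 0 15 0 0 0 -1;0 0 12 0 0 0 -1;0 0 8 0 0 0 -1;0 0 0 0 0 0 -1")

```text
time: 18.02
eef_pos: [0.5419, 0.2587, 0.291]
tcp_rot: [0.788, 0.615, 0.006, 0.003]
contact_force: [0.1, -0.1, -1.3]
opening: 0.493
```

```bash
python3 look.py z side wrist
```

```text
18.02 tcp [0.5419 0.2587 0.291 ] yaw_y -14.076086197753112 z [ 0.0126  0.0028 -0.9999] F [ 0.0868 -0.1357 -1.2698] open 0.49298095454352775
```

View pics/z_side.png

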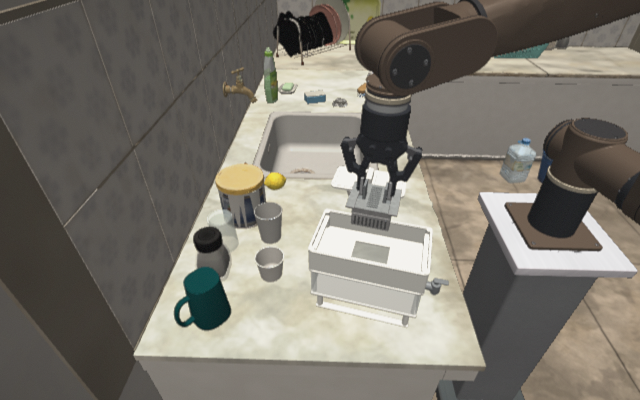

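View pics/z_wrist.png

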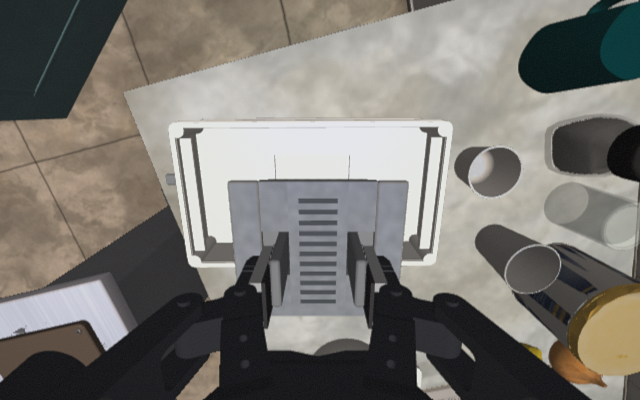

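The cassette is out and upright at (373,205), and the empty hopper slot shows at (371,249). I settle, check that nothing is creeping, and look at the lid.

>>> jog_arm(targets="0 0 0 0 0 0 -1;0 0 0 0 0 0 -1;0 0 0 0 0 0 -1;0 0 0 0 0 0 -1")

```text
time: 18.45
eef_pos: [0.5393, 0.2579, 0.2838]
tcp_rot: [0.788, 0.615, 0.001, 0.001]
contact_force: [0.3, -0.2, -2.1]
opening: 0.493
```

```bash
python3 - <<'E'
from look import *
s,_=st();print(s["dq"])
t=read_camera("top");sd=read_camera("side");st();w=read_camera("side")
cv2.imwrite("pics/zz_top.png",cv2.resize(np.array(t["pixels"])[60:320,190:450],None,fx=2.3,fy=2.3))
R={}
for n in ("lid_handle","bowl","cassette_tabs","glass","cup","lemon"):
    for c,p in(("side",sd),("top",t)):
        r=mark_of(n,p)
        if r: R[n,c]=ray(p,r[0]["uv"]);print(n,c,r[0])
    if (n,"side") in R and (n,"top") in R: print("   tri",tri([R[n,"side"],R[n,"top"]]))
st()
E
```

```text
18.45 tcp [0.5393 0.2579 0.2838] yaw_y -14.081954962399804 z [ 0.0016 -0.0003 -1.    ] F [ 0.3066 -0.1752 -2.072 ] open 0.4931349795099434
[-0.0006  0.0096  0.0147  0.0005 -0.0019 -0.0012]
18.55 tcp [0.5393 0.2579 0.2839] yaw_y -14.07923819005292 z [ 0.0016 -0.0003 -1.    ] F [ 0.26    0.8158 -1.9004] open 0.4934667352413792
lid_handle side {'uv': [370.3, 175.6], 'p': 0.83}
lid_handle top {'uv': [388.1, 240.8], 'p': 0.61}
   tri [ 0.5115 -0.0997  0.0927]
bowl side {'uv': [277.7, 190.3], 'p': 0.3}
cassette_tabs side {'uv': [377.6, 190.9], 'p': 0.74}
cassette_tabs top {'uv': [240.7, 225.7], 'p': 0.72}
   tri [0.5353 0.2497 0.2932]
glass side {'uv': [272.9, 239.4], 'p': 0.96}
glass top {'uv': [322.5, 148.7], 'p': 0.93}
   tri [ 0.7852  0.0701 -0.0096]
cup side {'uv': [272.0, 274.4], 'p': 0.72}
cup top {'uv': [276.4, 157.4], 'p': 0.8}
   tri [0.7624 0.2038 0.0003]
lemon side {'uv': [275.1, 191.2], 'p': 0.53}
lemon top {'uv': [397.5, 144.3], 'p': 0.7}
   tri [ 0.8042 -0.1515 -0.0112]
19.2 tcp [0.5397 0.258  0.285 ] yaw_y -14.07939724419832 z [ 0.0036  0.0002 -1.    ] F [-0.3777 -0.1948 -2.2393] open 0.49376870999743383
```

View pics/zz_top.png

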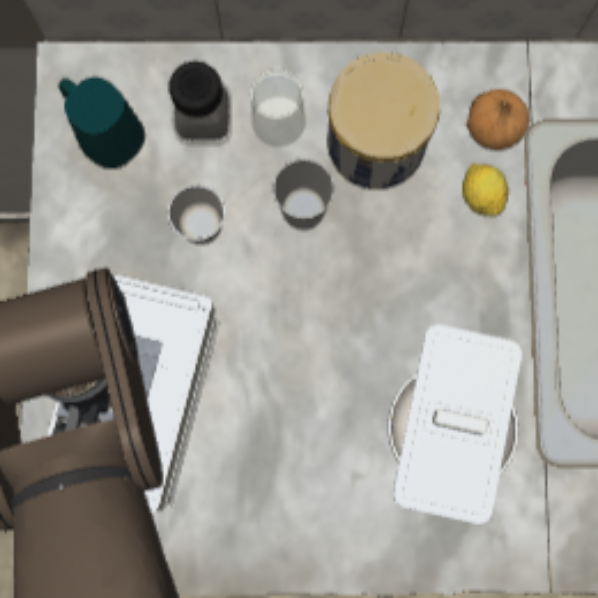

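The lid lies centred across the bowl, the bystanders have not moved, and the cassette is held still at tab height of about 0.295. Handing in.

```bash
python3 -c "
from plant import *
print(sign_off())"
```

```text
the job is handed in; nothing more can be done
None
```

The job is done and handed in at about 19 s of the 56 s allowed; `sign_off()` gave no verdict.

**Lid:** I lifted it by its bar, set it down across the bowl until about 12 N of contact showed, and let go. In the last pictures it lies across the bowl, with its handle point at about (0.51, -0.10, 0.093). That is about 10 mm from the bowl's centre. The height reads some 5 mm above the expected 0.088 m but is inside the 80–95 mm limit, and that is within what I'd expect from camera error. I did not measure the lid's tilt; it looked level in the pictures.

**Cassette:** I squeezed both catches while it was seated. The opening of 0.49 is about 43 mm, which means the catches are fully in. I then drew it straight up. It hangs upright and still, with the tabs at about 0.295 m against the required 0.252 m, and the wrist carries about 2 N, which fits its weight.

**Bystanders:** The glass, cup and lemon show no movement in the before and after top views. One early side-view detection of the glass was wrong (it triangulated below the worktop), and the late bowl detection in the side view was a low-confidence miss. I used neither for any move.

**Arm behaviour:** Single moves overshot or crept by a few millimetres, up to about 14 mm once, so I re-measured before each grasp and before setting the lid down.

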